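Weigh the sugar jar on the two-pan balance

TASK

Stock count: weigh the full sugar jar on the two-pan counter balance. Stand the jar on the left pan, add weights from the wooden tray to the 200 g weight that still stands on the right pan from the last weighing, and slide the rider along the front bar as needed until the beam is level and at rest; let go of everything. Weights you do not need belong upright in the tray, and the other things on the counter stay where they are.

Things in the scene. Friction and masses are not known exactly. Their poses are not given: they have to be found in the camera images.
- sugar_jar: loose screw-top glass sugar jar with a grey lid (fixed on), 59 mm across, 95 mm tall, lid 57 mm across in its top 11 mm. Its weight is not known: 260 to 400 g. Starts on the counter to the left of the balance. Origin: centre of its underside, z up
- weight_200: loose 200 g weight, plain turned aluminium, 72 mm tall, shaped like a pawn: flat round foot 52 mm across and 28 mm high, thin stem, round knob 28 mm across filling the top 24 mm (grip it there from above). Starts on the right pan, towards its far side. Origin: centre of its underside, z up
- weight_100: loose 100 g weight, plain turned aluminium, 64 mm tall, shaped like a pawn: flat round foot 40 mm across and 18 mm high, thin stem, round knob 24 mm across filling the top 24 mm (grip it there from above). Starts upright in a compartment of the weight tray, which one varies. Origin: centre of its underside, z up
- weight_50: loose 50 g weight, plain turned aluminium, 58 mm tall, shaped like a pawn: flat round foot 32 mm across and 10 mm high, thin stem, round knob 20 mm across filling the top 24 mm (grip it there from above). Starts upright in a compartment of the weight tray, which one varies. Origin: centre of its underside, z up
- weight_tray: fixed dark wooden tray on the counter to the right of the balance, 204 mm long (its x) by 80 mm (its y), walls 18 mm high and 6 mm thick, two cross walls make three compartments in a row along its x, centres at x = -64, 0 and +64 mm (the last one starts empty: it is for the 200 g weight). Floor 6 mm above the counter. Origin: centre of its underside
- balance: fixed two-pan counter balance, grey base 150 x 300 mm, pans on top; a linkage keeps the pans horizontal, so a load may stand anywhere on a pan. Upright pointer before a white dial plate between the pans, top 201 mm high. Origin: centre of its underside; x points away from the robot, y left along the beam. Pan centres at y = +130 and -130 mm, pivot 82 mm high
- left_pan_floor (a point): centre of the left pan's floor, moves with the pan (113 mm above the counter when level, up to 21 mm more or less). Steel pan, flat floor 148 mm across, outer rim 164 mm across and 5 mm above the floor. Frame stays parallel to the balance's, z up
- right_pan_floor (a point): the same for the right pan
- beam (a joint): beam tilt: 0 = level (pointer at the dial's long middle mark), positive = right pan down (right heavier), negative = left pan down; stops at -0.16 and +0.16 rad. Damped, at rest in about 1.5 s. Between the stops the tilt is proportional to the difference in load: 10 g is 0.018 rad. Level with both pans empty and the rider at 0
- rider (a joint): position of the rider along the front bar, 0 (left end, adds nothing) to 0.130 m (right end): it acts like 0 to 100 g added on the right pan, in proportion. Stays where it is left; friction about 1 N. Starts between 0 and 0.05
- rider_knob (a point): middle of the rider's upright black round knob: 22 mm across, grip part from 14 mm below to 12 mm above this point, top 16 mm above; the rider's steel body (26 mm along the bar) begins 22 mm below. 120 mm above the counter when level. It slides along the balance's y on a bar 115 mm in front of the beam. Pinch from above, move sideways, let go to see the beam settle
- counter_bell: bystander: round counter bell, 84 mm across, 62 mm tall
- lid_stack: bystander: stack of black cup lids, 69 mm across, 76 mm tall
- cinnamon_jar: bystander: spice jar with red lid, 44 mm across, 105 mm tall
- grinder_brush: bystander: brush with a brown wooden handle lying to the right of the tray, 150 mm long, 20 mm high

How it is judged:
By the outcome, as a careful person would: the job done as asked, in the order asked, and still so for the second after the job is handed in, with the robot touching nothing.
It also fails if it takes over 72 s, if anything falls off the work surface, if the arm or the gripper's body presses on something with over 40 N, if the wrist force passes 120 N, or if a joint passes its speed limit or range.

ROBOT

A 6-joint arm with a two-finger parallel gripper is mounted at the origin on a cart in front of the work surface, level with it; the furniture and walls round the work are solid. World frame = base frame: x ahead of the robot, y to its left, z up, the work surface at z = 0. Lengths are in mm, angles in rad, forces in N, time in s.
With the tool pointing down it reaches from about 325 to 775 mm from the base axis. Payload 5.5 kg.
Tool frame: the origin (TCP) lies at the very end of the fingers, on their centre line; the grasp point (between the pads) lies 19 mm behind it; z points along the fingers, x is the direction in which the jaws open and shut, and the axes are right-handed (so a half turn about z gives the same grasp; the last joint's range is limited). The gripper opens to 88 mm and grips with 3 to 60 N. Pads are 20 mm wide; open, the fingers measure 115 mm over their backs; the gripper's body (75 mm by 178 mm) begins 61 mm behind the grasp point.
Start: joints at [1.189, 0.091, 1.231, -0, 1.82, -0.057], TCP at [191.476, 568.642, 222.631] pointing down, gripper open.
Joint ranges: [-2.87, 2.87], [-0.86, 2.18], [0.17, 2.46], [-1.51, 4.65], [0.06, 2.69], [-2.65, 2.65]. Speed limits (rad/s): [2.57, 2.57, 3.01, 3.14, 3.14, 3.14].

INTERFACE

Orientations are given as a 3x3 rotation matrix whose columns are the frame's x, y, z axes.
In Python, from plant import ctrl, snapshot, camera_model gives the robot as it stands.
- The arm moves only by the shell command python3 -m inch 'ROWS' [OPENING]. ROWS is JSON, a list of rows, each a list of 2 entries, a list of its own where there are three numbers: the shift along the tool's x, y, z in cm, then the turn, a rotation vector about the tool's x, y, z in degrees. In form: [[[dx, dy, dz], [ax, ay, az]], ...]. A call has 1 to 5 rows; each row is the pose to reach, as a shift and turn from the pose commanded when the call began, along the tool's axes at that moment; what a row does not reach only later rows make up. A row lasts 1/12 s, in which the tool goes at most 41.7 mm and 7.16 degrees, less where a joint would pass 70% of its speed; a pose out of reach is approached as far as the arm can. A call with a gripper value outside its range is refused whole. OPENING is the gripper command: -1 is shut, 1 is fully open, values between are in proportion, set as the call begins (- or left out, the last holds). The fingers move at their own pace and stop on an object; the grip force is fixed at half the most. Time passes only in rows, so rows that repeat a pose let the fingers close. It gives the time, the measured TCP pose, the force and the opening at its end, in the units of the state.
- ctrl.read_state(): the state, without advancing time (a new reading comes with each control period).
- snapshot(name): name is "scene" or "top" or "wrist"; returns the picture (420x560x3 uint8, red, green, blue); there is no depth.
- camera_model(name): a dict with "fx", "fy", "cx", "cy" (pixels), "R" (3x3) and "t" (3): a world point X has camera coordinates R X + t; the wrist camera has in their place "T_tool_cam" (4x4, takes a point from camera to tool coordinates, whose origin is the TCP and whose axes are the tool frame's). Camera axes: x right, y down, z forward; pixel columns grow to the right and rows downward; lengths in mm; the calibration is good to about 2 mm. A picture is of the moment at which its call begins: read the wrist's pose just before it. camera_model takes no time and is no camera call.
- ctrl.job_done(): hands the job in, once; it reports no verdict.
The state is a dict: "time_s": time; "q": joint angles; "joint_velocities": joint speeds; "tau": joint torques, N m; "ee_pos": TCP position; "ee_rot": TCP orientation; "ft_force": force on the tool from outside, world axes, zero at the start; "ft_torque": the same for the moment, N m; "opening": opening from 0.0 (shut) to 1.0 (fully open).
Only numpy, scipy, OpenCV 4.12 (cv2) and the standard library are available. Lean on these libraries where they do the work, as an engineer would, in place of code of your own. Each camera call takes 0.05 s, during which the arm holds its last target.

## Working session

There is one attempt and no reset: what is moved stays moved. The work goes in short steps, Python scripts to look and compute and a shell command to move; the robot and the scene stay as the last step left them, time stands still between calls to the robot, and variables do not carry over. Pictures are saved under pics/ and viewed, and the job is handed in when it is done.

```bash
ls; mkdir -p pics; python3 - <<'E'
from plant import ctrl, snapshot, camera_model
import cv2
s=ctrl.read_state();print(s['time_s'],s['ee_pos'],s['ee_rot'],s['opening'])
for n in ["scene","top","wrist"]:
    cv2.imwrite(f"pics/{n}0.png",snapshot(n)[:,:,::-1]); print(n,camera_model(n))
E
```

```text
pics
0.0 [191.37112927 568.35846374 221.53238528] [[ 3.19135538e-01  9.47708824e-01 -7.02911316e-04]
 [ 9.47707192e-01 -3.19136295e-01 -1.76157193e-03]
 [-1.89378177e-03 -1.03973905e-04 -9.99998201e-01]] 0.9980996698048954
scene {'fx': 511.1898924096987, 'fy': 511.1898924096987, 'cx': 277.1158543371422, 'cy': 213.48821946453972, 'R': array([[ 0.53916806, -0.84211098,  0.01212015],
       [-0.595773  , -0.39154104, -0.70124899],
       [ 0.59527501,  0.3708702 , -0.71281341]]), 't': array([-363.79251417,  368.94746296, 1186.79298722])}
top {'fx': 381.6635670367541, 'fy': 381.6635670367541, 'cx': 277.0675854768129, 'cy': 207.2093150489155, 'R': array([[-0.28714383, -0.95787406, -0.00507069],
       [-0.91109618,  0.27474775, -0.3072742 ],
       [ 0.29572315, -0.083612  , -0.95160751]]), 't': array([ 112.73239168,  547.26517689, 1164.15462121])}
wrist {'fx': 326.61201823595115, 'fy': 326.61201823595115, 'cx': 274.68844628572526, 'cy': 210.22789615385472, 'T_tool_cam': array([[ 9.99999077e-01,  1.35806488e-03, -4.96322423e-05,
         4.67147608e-01],
       [-1.29346430e-03,  9.62362987e-01,  2.71764253e-01,
        -7.49017510e+01],
       [ 4.16837720e-04, -2.71763938e-01,  9.62363854e-01,
        -1.62004631e+02],
       [ 0.00000000e+00,  0.00000000e+00,  0.00000000e+00,
         1.00000000e+00]])}
```

View pics/scene0.png

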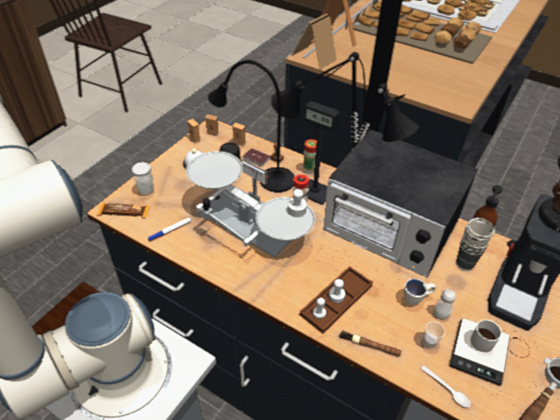

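View pics/top0.png

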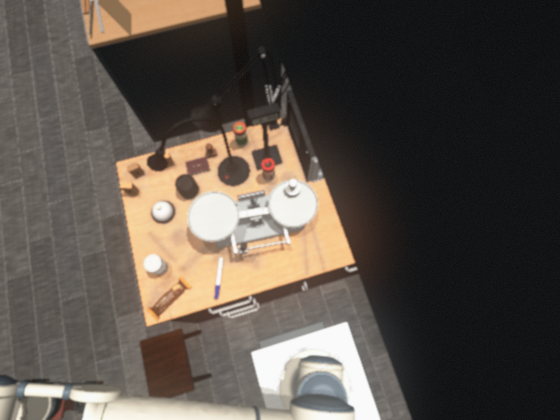

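View pics/wrist0.png

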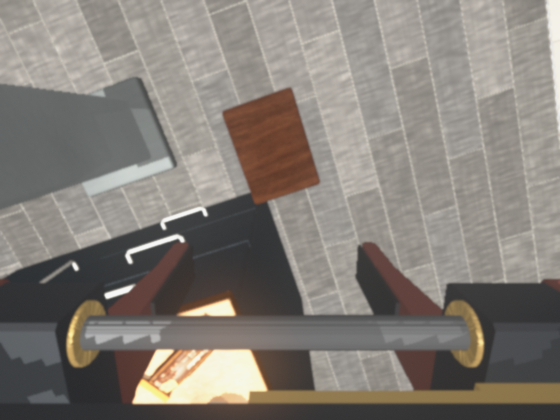

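```bash
cat > h.py <<'E'
from plant import ctrl, snapshot, camera_model
import cv2, numpy as np
def K(n):
    c=camera_model(n); return c
def ray(n,u,v,s=None):
    c=camera_model(n); d=np.array([(u-c['cx'])/c['fx'],(v-c['cy'])/c['fy'],1.])
    if n=='wrist':
        s=s or ctrl.read_state(); T=c['T_tool_cam']; R=np.array(s['ee_rot']); p=np.array(s['ee_pos'])
        return p+R@T[:3,3], R@T[:3,:3]@d
    R=np.array(c['R']); return -R.T@np.array(c['t']), R.T@d
def onz(n,u,v,z,s=None):
    o,d=ray(n,u,v,s); return o+d*(z-o[2])/d[2]
def proj(n,X,s=None):
    c=camera_model(n);X=np.array(X,float)
    if n=='wrist':
        s=s or ctrl.read_state(); T=c['T_tool_cam']; R=np.array(s['ee_rot']); p=np.array(s['ee_pos'])
        Y=T[:3,:3].T@(R.T@(X-p)-T[:3,3])
    else: Y=np.array(c['R'])@X+np.array(c['t'])
    return c['fx']*Y[0]/Y[2]+c['cx'],c['fy']*Y[1]/Y[2]+c['cy']
def tri(a,b):
    rs=[ray(*a),ray(*b)];A=np.zeros((3,3));B=np.zeros(3)
    for o,d in rs:
        d=d/np.linalg.norm(d);P=np.eye(3)-np.outer(d,d);A+=P;B+=P@o
    return np.linalg.solve(A,B)
def crop(src,dst,x0,y0,x1,y1,f):
    i=cv2.imread(src)[y0:y1,x0:x1]; cv2.imwrite(dst,cv2.resize(i,None,fx=f,fy=f,interpolation=cv2.INTER_CUBIC))
def state():
    s=ctrl.read_state();print(round(s['time_s'],2),np.round(s['ee_pos'],1),'op',round(s['opening'],3),'F',np.round(s['ft_force'],1),'tx',np.round(np.array(s['ee_rot'])[:,0],3),'q6',round(s['q'][5],2));return s
E
python3 - <<'E'
from h import *
crop('pics/scene0.png','pics/s0a.png',120,130,330,280,3.8)
crop('pics/scene0.png','pics/s0b.png',290,250,410,340,6)
crop('pics/top0.png','pics/t0a.png',110,120,360,320,3)
E
```

```text
(no output)
```

View pics/s0a.png

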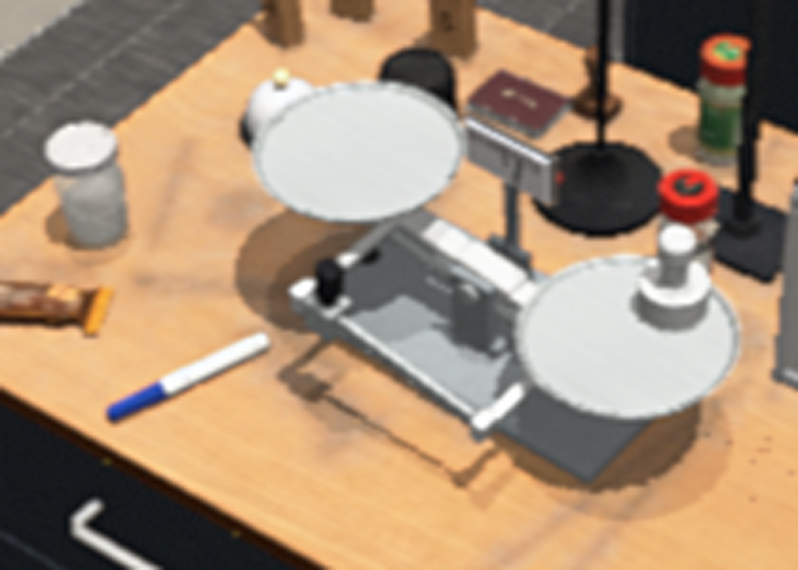

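View pics/s0b.png

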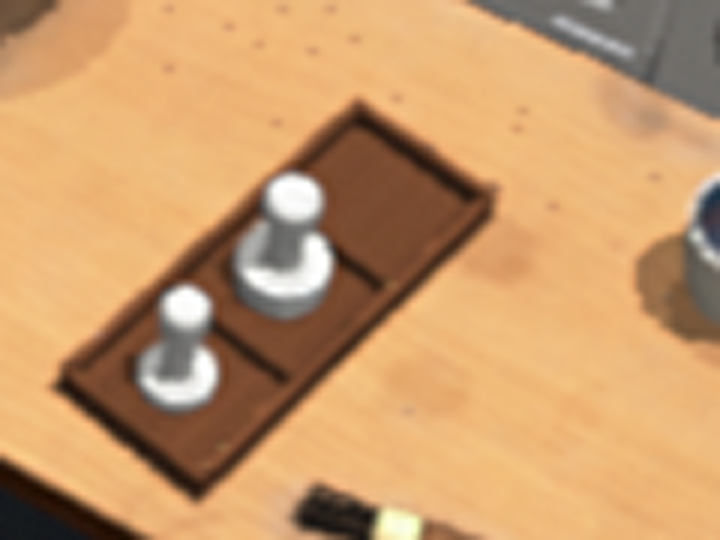

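View pics/t0a.png

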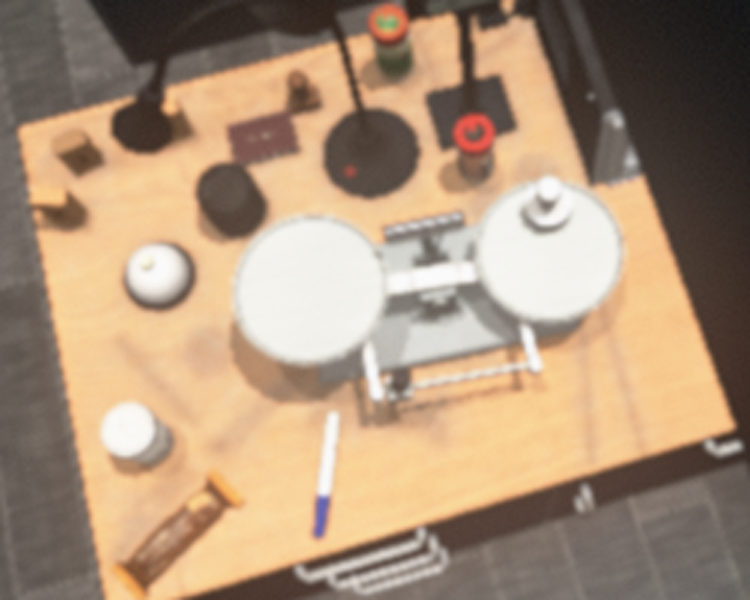

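```bash
python3 - <<'E'
from h import *
S=lambda x,y:('scene',120+x/3.8,130+y/3.8)
T=lambda x,y:('top',110+x/3,120+y/3)
B=lambda x,y:('scene',290+x/6,250+y/6)
for n,a,b in [('jar',S(82,147),T(130,428)),('lpan',S(360,150),T(310,289)),('rpan',S(628,335),T(548,250)),('knob',S(328,264),T(399,376)),('w200',S(678,238),T(548,190)),('barR',S(482,420),T(535,366)),('dialL',S(468,122),T(385,230))]:
    print(n,tri(a,b).round(1))
print('jarz95',onz(*S(82,147),95).round(1),onz(*T(130,428),95).round(1))
for z,p in [(70,(186,300)),(72,(295,193))]: print('w',onz(*B(*p),z).round(1))
for p in [(360,102),(492,190),(203,492),(62,378)]: print('tray',onz(*B(*p),18).round(1))
for z in(134,92): print(onz(*S(360,150),z+5).round(1),onz(*T(310,289),z+5).round(1),onz(*S(628,335),z+5).round(1),onz(*T(548,250),z+5).round(1))
for p in [(0,0)]: pass
E
```

```text
jar [491.5 372.1  94.5]
lpan [570.8 152.5 137.5]
rpan [ 553.  -102.2   94.4]
knob [452.5  88.3 146.2]
w200 [ 596.2 -113.9  162.2]
barR [437.7 -52.3  79.1]
dialL [589.3  61.3 194.5]
jarz95 [491.1 371.6  95. ] [491.3 372.   95. ]
w [ 386.1 -311.4   70. ]
w [ 457.1 -323.9   72. ]
tray [ 557.6 -310.2   18. ]
tray [ 545.2 -381.8   18. ]
tray [ 341.5 -348.5   18. ]
tray [ 357.1 -272.4   18. ]
[571.1 150.6 139. ] [568.9 153.4 139. ] [ 516.9 -124.6  139. ] [538.3 -95.6 139. ]
[608.4 183.2  97. ] [583. 157.  97.] [ 551.8 -103.9   97. ] [ 551.3 -101.1   97. ]
```

```bash
python3 - <<'E'
from h import *
print('lamp1',tri(('scene',218,96),('top',157,160)).round(0),'lamp2',tri(('scene',287,98),('top',265,113)).round(0),'lamp3',tri(('scene',396,120),('top',265,113)).round(0))
print('arcs', tri(('scene',262,62),('top',200,120)).round(0))
B=lambda x,y:('scene',290+x/6,250+y/6)
print('50',onz(*B(186,302),63).round(1),'100',onz(*B(295,195),69).round(1),
 'foot50',onz(*B(177,370),16).round(1),'foot100',onz(*B(283,252),24).round(1))
s=state()
def go(x,y,z,yaw):
    pass
E
cat >> h.py <<'E'
def go(p,yaw=None,s=None):
    s=s or ctrl.read_state();R=np.array(s['ee_rot']);d=R.T@(np.array(p,float)-np.array(s['ee_pos']))/10
    a=np.degrees(np.arctan2(R[1,0],R[0,0]))
    print('shift cm',d.round(2),'turn z',None if yaw is None else round(-(yaw-a),1))
E
python3 -c "
from h import *
go([491.5,372,160],86)"
```

```text
lamp1 [746. 261. 254.] lamp2 [682. -47. 410.] lamp3 [ 905. -166.  201.]
arcs [738.  99. 418.]
50 [ 389.8 -309.9   63. ] 100 [ 458.3 -323.6   69. ] foot50 [ 388.2 -310.4   16. ] foot100 [ 460.8 -321.4   24. ]
0.15 [191.4 568.4 221.8] op 0.999 F [0.3 0.8 0.1] tx [ 0.319  0.948 -0.001] q6 -0.06
shift cm [-9.03 34.71  6.19] turn z -14.6
```

```bash
python3 -m inch '[[[-4.5,17.3,3],[0,0,-14.6]],[[-4.5,17.3,3],[0,0,-14.6]],[[-4.5,17.3,3],[0,0,-14.6]],[[-4.5,17.3,3],[0,0,-14.6]],[[-4.5,17.3,3],[0,0,-14.6]]]' 1; python3 -c "
from h import *
state();go([491.5,372,160],86)"
```

```text
time_s: 0.57
ee_pos: [344.1, 467.8, 191.1]
ee_rot: [[0.073, 0.997, 0.0], [0.997, -0.073, -0.003], [-0.003, 0.0, -1.0]]
ft_force: [0.8, 0.8, -0.1]
opening: 1.002
0.57 [344.1 467.8 191.1] op 1.002 F [ 0.8  0.8 -0.1] tx [ 0.073  0.997 -0.003] q6 -0.62
shift cm [-8.47 15.39  3.13] turn z -0.2
```

```bash
python3 -m inch '[[[-8.5,15.4,3.1],[0,0,0]],[[-8.5,15.4,3.1],[0,0,0]],[[-8.5,15.4,3.1],[0,0,0]],[[-8.5,15.4,3.1],[0,0,0]],[[-8.5,15.4,3.1],[0,0,0]]]' 1; python3 -c "
from h import *
s=state();cv2.imwrite('pics/w1.png',snapshot('wrist')[:,:,::-1]);print(proj('wrist',[491.5,372,95],s))
go([491.5,372,50],86)"
```

```text
time_s: 0.98
ee_pos: [492.3, 371.1, 159.2]
ee_rot: [[0.075, 0.997, -0.001], [0.997, -0.075, -0.003], [-0.003, -0.001, -1.0]]
ft_force: [0.1, 0.4, -0.3]
opening: 0.999
0.98 [492.3 371.1 159.2] op 0.999 F [ 0.1  0.4 -0.3] tx [ 0.075  0.997 -0.003] q6 -0.9
(np.float64(275.32056183935873), np.float64(223.58685424553565))
shift cm [ 0.11 -0.05 10.91] turn z -0.3
```

View pics/w1.png

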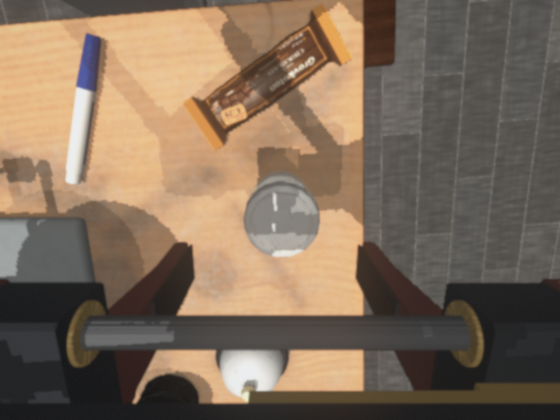

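```bash
python3 -c "
from h import *
print(onz('top',110+160/3,120+275/3,31), onz('top',110+225/3,120+490/3,10))
for z in (95,60,0): print(z,proj('wrist',[491.5,372,z]),[proj('wrist',[491.5,372+k*28.5,z])[0] for k in(-1,1)])
crop('pics/w1.png','pics/w1c.png',220,150,350,270,6)"
```

```text
[670.79826901 322.75046656  31.        ] [416.15569013 308.1685762   10.        ]
95 (np.float64(275.15810438700197), np.float64(223.97552266775386)) [np.float64(236.22489964406623), np.float64(314.3133764110709)]
60 (np.float64(275.2623827719149), np.float64(210.88246916008762)) [np.float64(241.14968282656034), np.float64(309.5454422909345)]
0 (np.float64(275.39148395418766), np.float64(194.6726986614988)) [np.float64(247.25158590262822), np.float64(303.64720524633924)]
```

View pics/w1c.png

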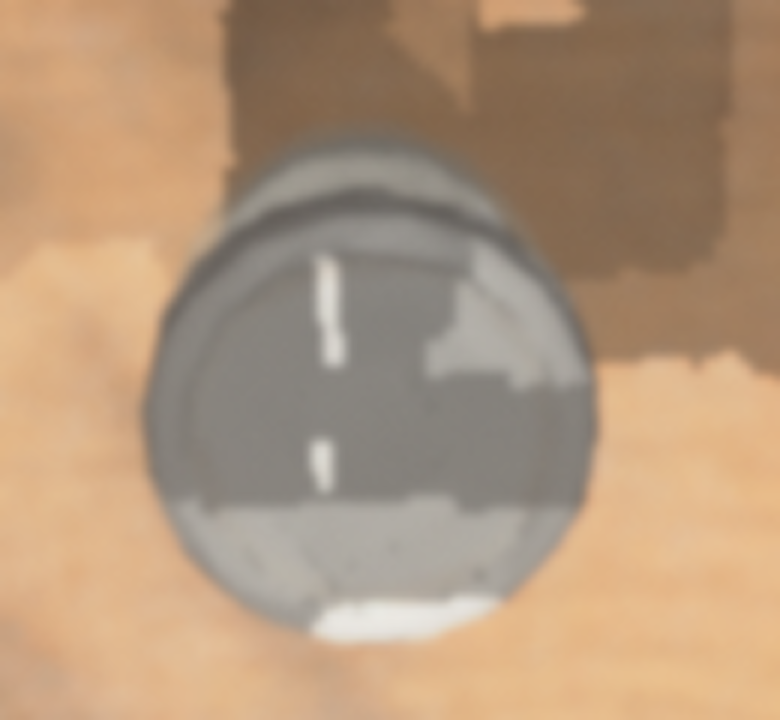

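```bash
python3 -m inch '[[[0.4,-0.2,4],[0,0,0]],[[0.4,-0.2,8],[0,0,0]],[[0.4,-0.2,10.9],[0,0,0]],[[0.4,-0.2,10.9],[0,0,0]]]' 1; python3 -m inch '[[[0,0,0],[0,0,0]],[[0,0,0],[0,0,0]],[[0,0,0],[0,0,0]],[[0,0,0],[0,0,0]],[[0,0,0],[0,0,0]]]' -1;python3 -m inch '[[[0,0,0],[0,0,0]],[[0,0,0],[0,0,0]]]'
```

```text
time_s: 1.37
ee_pos: [482.5, 377.6, 44.3]
ee_rot: [[0.069, 0.998, -0.011], [0.998, -0.069, -0.007], [-0.008, -0.011, -1.0]]
ft_force: [-0.2, -0.6, -0.8]
opening: 1.005
time_s: 1.78
ee_pos: [488.0, 379.9, 55.2]
ee_rot: [[0.07, 0.998, 0.003], [0.998, -0.07, 0.002], [0.002, 0.003, -1.0]]
ft_force: [-0.1, -0.5, 0.9]
opening: 0.658
time_s: 1.95
ee_pos: [488.0, 379.8, 54.9]
ee_rot: [[0.07, 0.998, 0.003], [0.998, -0.07, 0.002], [0.002, 0.003, -1.0]]
ft_force: [-0.3, -2.3, 6.0]
opening: 0.636
```

```bash
python3 -m inch '[[[0,0,0],[0,0,0]],[[0,0,0],[0,0,0]]]'; python3 -m inch '[[[0,0,-1.5],[0,0,0]],[[0,0,-3],[0,0,0]],[[0,0,-6],[0,0,0]],[[0,0,-10],[0,0,0]],[[0,0,-14],[0,0,0]]]'; python3 -m inch '[[[0,0,-1],[0,0,0]],[[0,0,-1],[0,0,0]],[[0,0,-1],[0,0,0]],[[0,0,-1],[0,0,0]]]'; python3 -c "
from h import *
s=state();cv2.imwrite('pics/s2.png',snapshot('scene')[:,:,::-1]);
state();go([568,153,210],86)"
```

```text
time_s: 2.12
ee_pos: [488.0, 379.8, 55.0]
ee_rot: [[0.07, 0.998, 0.003], [0.998, -0.07, 0.002], [0.002, 0.003, -1.0]]
ft_force: [-0.2, -2.1, 5.9]
opening: 0.637
time_s: 2.53
ee_pos: [486.1, 378.8, 192.0]
ee_rot: [[0.07, 0.998, -0.004], [0.998, -0.07, -0.002], [-0.002, -0.003, -1.0]]
ft_force: [1.7, 0.9, -2.4]
opening: 0.642
time_s: 2.87
ee_pos: [486.2, 378.8, 198.9]
ee_rot: [[0.07, 0.998, -0.004], [0.998, -0.07, -0.003], [-0.003, -0.004, -1.0]]
ft_force: [0.8, -0.1, -3.8]
opening: 0.636
2.87 [486.2 378.8 198.9] op 0.636 F [ 0.8 -0.1 -3.8] tx [ 0.07   0.998 -0.003] q6 -0.89
2.92 [486.1 378.7 198.6] op 0.639 F [-0.5 -0.7 -3.1] tx [ 0.07   0.998 -0.004] q6 -0.89
shift cm [-21.95   9.74  -1.11] turn z -0.0
```

View pics/s2.png

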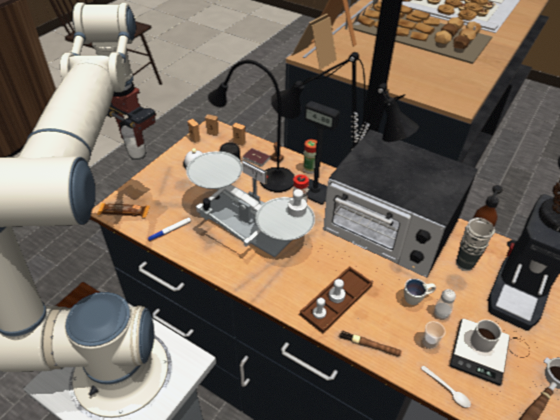

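```bash
python3 -m inch '[[[-1,0.5,-1.7],[0,0,0]],[[-4.5,2,-1.7],[0,0,0]],[[-8.5,4,-1.7],[0,0,0]],[[-12.5,5.8,-1.7],[0,0,0]],[[-16,7.2,-1.7],[0,0,0]]]';python3 -m inch '[[[-3.5,1.6,0],[0,0,0]],[[-5.5,2.4,0],[0,0,0]],[[-6,2.5,0],[0,0,0]],[[-6,2.5,0],[0,0,0]],[[-6,2.5,0],[0,0,0]]]'; python3 -c "
from h import *
f=[]
s=state();cv2.imwrite('pics/w3.png',snapshot('wrist')[:,:,::-1]);
s=state();go([569,153,189],86)"
```

```text
time_s: 3.33
ee_pos: [546.9, 214.3, 216.4]
ee_rot: [[0.069, 0.998, -0.004], [0.998, -0.069, -0.001], [-0.002, -0.004, -1.0]]
ft_force: [0.6, 0.2, -2.8]
opening: 0.639
time_s: 3.75
ee_pos: [567.4, 154.8, 217.9]
ee_rot: [[0.07, 0.998, -0.003], [0.998, -0.07, 0.0], [0.0, -0.003, -1.0]]
ft_force: [0.7, 0.5, -2.8]
opening: 0.636
3.75 [567.4 154.8 217.9] op 0.636 F [ 0.7  0.5 -2.8] tx [0.07  0.998 0.   ] q6 -1.29
3.8 [567.3 155.5 218.3] op 0.64 F [ 0.5  0.  -3. ] tx [0.069 0.998 0.   ] q6 -1.29
shift cm [-0.24  0.19  2.93] turn z 0.1
```

View pics/w3.png

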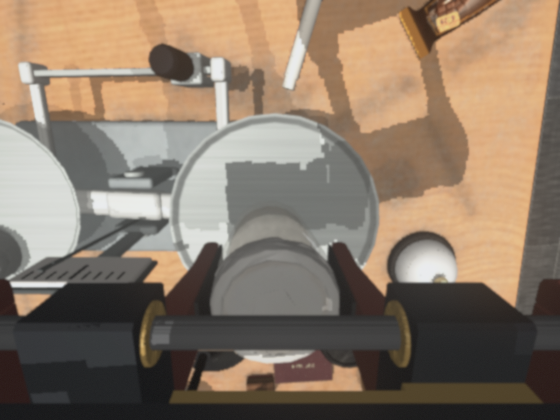

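```bash
python3 -m inch '[[[-0.1,0.2,1.5],[0,0,0]],[[-0.1,0.2,2.4],[0,0,0]],[[-0.1,0.2,2.9],[0,0,0]],[[-0.1,0.2,3.2],[0,0,0]],[[-0.1,0.2,3.5],[0,0,0]]]';python3 -m inch '[[[0,0,0.3],[0,0,0]],[[0,0,0.7],[0,0,0]],[[0,0,1.1],[0,0,0]],[[0,0,1.5],[0,0,0]],[[0,0,1.5],[0,0,0]]]';
```

```text
time_s: 4.22
ee_pos: [569.5, 154.2, 184.5]
ee_rot: [[0.069, 0.998, -0.001], [0.998, -0.069, 0.001], [0.001, -0.001, -1.0]]
ft_force: [-0.5, 1.6, -1.9]
opening: 0.64
time_s: 4.63
ee_pos: [569.9, 153.1, 168.6]
ee_rot: [[0.07, 0.998, -0.001], [0.998, -0.07, -0.0], [-0.0, -0.001, -1.0]]
ft_force: [0.3, 1.8, -1.5]
opening: 0.641
```

```bash
python3 -m inch '[[[0,0,0],[0,0,0]],[[0,0,0],[0,0,0]],[[0,0,0],[0,0,0]],[[0,0,0],[0,0,0]],[[0,0,0],[0,0,0]]]' 0.6; python3 -m inch '[[[0,0,-3],[0,0,0]],[[0,0,-6],[0,0,0]],[[0,0,-10],[0,0,0]],[[0,0,-14],[0,0,0]],[[0,0,-14],[0,0,0]]]' 0.8; python3 -c "
from h import *
go([462,-323,200],86)"
```

```text
time_s: 5.05
ee_pos: [570.1, 153.1, 170.0]
ee_rot: [[0.07, 0.998, 0.001], [0.998, -0.07, -0.0], [0.0, 0.001, -1.0]]
ft_force: [0.4, 0.2, 0.0]
opening: 0.8
time_s: 5.47
ee_pos: [571.0, 153.4, 320.0]
ee_rot: [[0.07, 0.997, 0.014], [0.998, -0.07, 0.003], [0.004, 0.014, -1.0]]
ft_force: [0.8, -1.0, 2.3]
opening: 0.9
shift cm [-48.33  -7.71  11.71] turn z -0.0
```

```bash
python3 -m inch '[[[-3,-3,1],[0,0,0]],[[-7,-5,2],[0,0,0]],[[-11,-7,3],[0,0,0]],[[-15,-9,4],[0,0,0]],[[-19,-10,5],[0,0,0]]]';python3 -m inch '[[[-4,0,0],[0,0,0]],[[-8,0,0],[0,0,0]],[[-12,0,0],[0,0,0]],[[-16,0,0],[0,0,0]],[[-20,0,0],[0,0,0]]]'; python3 -m inch '[[[-4,0,0],[0,0,0]],[[-7,0,0],[0,0,0]],[[-8,0,1],[0,0,0]],[[-8,0,1],[0,0,0]],[[-8,0,1],[0,0,0]]]'; python3 -c "
from h import *
s=state();cv2.imwrite('pics/w4.png',snapshot('wrist')[:,:,::-1]);
print(proj('wrist',[389.8,-310,64],s),proj('wrist',[459,-323,70],s))
go([459,-323,200],86)
cv2.imwrite('pics/s4.png',snapshot('scene')[:,:,::-1]);crop('pics/s4.png','pics/s4c.png',120,100,330,280,3.3)"
```

```text
time_s: 5.88
ee_pos: [460.7, -16.7, 263.1]
ee_rot: [[0.069, 0.998, 0.001], [0.998, -0.069, -0.0], [-0.0, 0.001, -1.0]]
ft_force: [0.0, -0.9, 0.8]
opening: 0.903
time_s: 6.3
ee_pos: [447.5, -217.4, 263.4]
ee_rot: [[0.07, 0.998, 0.001], [0.998, -0.07, -0.001], [-0.001, 0.001, -1.0]]
ft_force: [-0.1, 0.4, 0.3]
opening: 0.901
time_s: 6.72
ee_pos: [442.3, -294.6, 251.9]
ee_rot: [[0.071, 0.998, -0.002], [0.998, -0.071, 0.002], [0.002, -0.002, -1.0]]
ft_force: [0.1, 0.6, 0.5]
opening: 0.899
6.72 [ 442.3 -294.6  251.9] op 0.899 F [0.1 0.6 0.5] tx [0.071 0.998 0.002] q6 -2.15
(np.float64(255.78314459869003), np.float64(141.54830068335554)) (np.float64(248.9967561349817), np.float64(207.26994273798383))
shift cm [-2.78  1.83  5.28] turn z 0.0
```

View pics/w4.png

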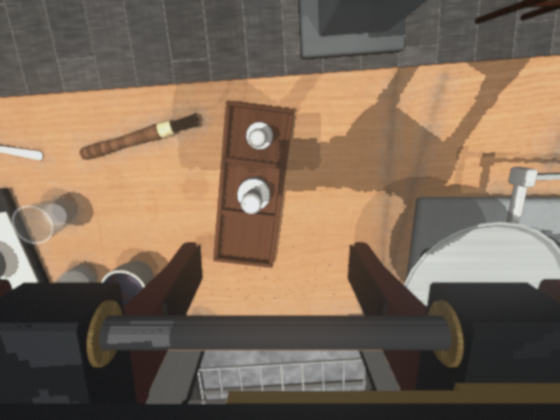

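View pics/s4c.png

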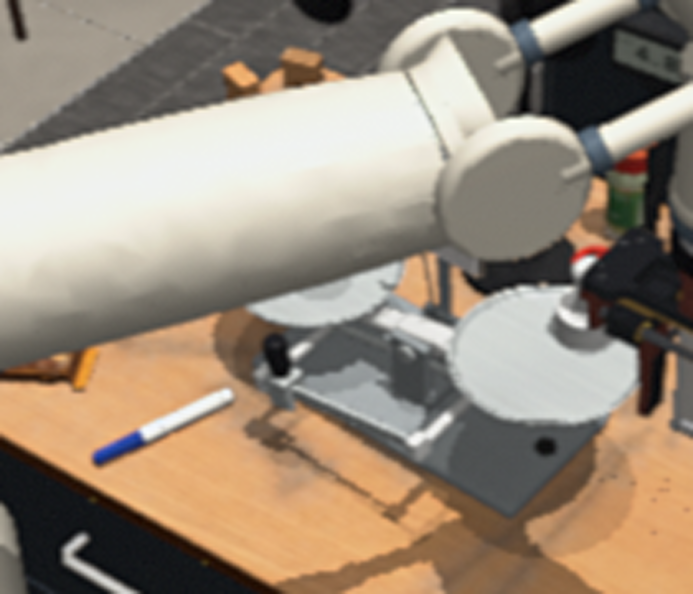

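```bash
python3 -c "
from h import *
for z in (97,105,110,115,118,122,126,130,134,139): print(z,onz('scene',120+545/3.3,100+352/3.3,z).round(0))
go([458,-321.5,110],86)"
```

```text
97 [590. -80.  97.]
105 [583. -84. 105.]
110 [579. -87. 110.]
115 [574. -89. 115.]
118 [572. -91. 118.]
122 [568. -93. 122.]
126 [565. -95. 126.]
130 [561. -97. 130.]
134 [558. -99. 134.]
139 [ 553. -102.  139.]
shift cm [-2.67  1.69 14.33] turn z 0.1
```

```bash
python3 -m inch '[[[-2.6,1.7,4],[0,0,0]],[[-2.6,1.7,8],[0,0,0]],[[-2.6,1.7,12],[0,0,0]],[[-2.6,1.7,14.3],[0,0,0]],[[-2.6,1.7,14.3],[0,0,0]]]' 0; python3 -c "
from h import *
s=state();cv2.imwrite('pics/w5.png',snapshot('wrist')[:,:,::-1]);
print(proj('wrist',[458,-321.5,70],s))
go([458,-321.5,40],86)"
```

```text
time_s: 7.23
ee_pos: [455.6, -318.5, 102.9]
ee_rot: [[0.068, 0.998, -0.009], [0.998, -0.068, 0.007], [0.007, -0.009, -1.0]]
ft_force: [-0.9, -0.4, -1.7]
opening: 0.563
7.23 [ 455.6 -318.5  102.9] op 0.563 F [-0.9 -0.4 -1.7] tx [0.068 0.998 0.007] q6 -2.17
(np.float64(269.0167744007352), np.float64(244.3528837971662))
shift cm [-0.2   0.17  6.72] turn z 0.1
```

View pics/w5.png

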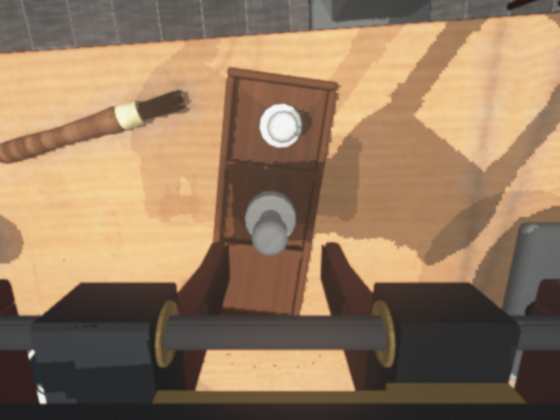

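```bash
python3 -m inch '[[[-0.2,0.1,2],[0,0,0]],[[-0.2,0.1,4],[0,0,0]],[[-0.2,0.1,6],[0,0,0]],[[-0.2,0.1,6.4],[0,0,0]],[[-0.2,0.1,6.4],[0,0,0]]]' 0; python3 -m inch '[[[0,0,0],[0,0,0]],[[0,0,0],[0,0,0]]]'; python3 -c "
from h import *
s=state();go([456,-321,40],86)"
```

```text
time_s: 7.7
ee_pos: [459.3, -324.0, 47.7]
ee_rot: [[0.069, 0.998, 0.001], [0.998, -0.069, -0.001], [-0.001, 0.001, -1.0]]
ft_force: [0.7, 0.1, 0.4]
opening: 0.5
time_s: 7.87
ee_pos: [459.9, -325.1, 49.2]
ee_rot: [[0.069, 0.998, 0.003], [0.998, -0.069, -0.003], [-0.002, 0.004, -1.0]]
ft_force: [1.2, -0.1, 0.1]
opening: 0.499
7.87 [ 459.9 -325.1   49.2] op 0.499 F [ 1.2 -0.1  0.1] tx [ 0.069  0.998 -0.002] q6 -2.18
shift cm [ 0.38 -0.42  0.92] turn z 0.0
```

```bash
python3 -m inch '[[[0.4,-0.3,0.5],[0,0,0]],[[0.4,-0.3,0.9],[0,0,0]],[[0.4,-0.3,0.9],[0,0,0]],[[0.4,-0.3,0.9],[0,0,0]]]' 0; python3 -m inch '[[[0,0,0],[0,0,0]],[[0,0,0],[0,0,0]],[[0,0,0],[0,0,0]],[[0,0,0],[0,0,0]],[[0,0,0],[0,0,0]]]' -1; python3 -m inch '[[[0,0,0],[0,0,0]],[[0,0,0],[0,0,0]],[[0,0,0],[0,0,0]]]'; python3 -c "
from h import *
s=state();cv2.imwrite('pics/s6.png',snapshot('scene')[:,:,::-1]);crop('pics/s6.png','pics/s6c.png',280,230,420,340,5)"
```

```text
time_s: 8.2
ee_pos: [455.6, -320.0, 36.8]
ee_rot: [[0.07, 0.998, -0.0], [0.998, -0.07, 0.0], [0.0, -0.001, -1.0]]
ft_force: [-0.9, 0.2, -0.0]
opening: 0.505
time_s: 8.62
ee_pos: [455.9, -320.4, 37.2]
ee_rot: [[0.07, 0.998, 0.0], [0.998, -0.07, -0.0], [-0.0, 0.0, -1.0]]
ft_force: [-0.2, -0.6, 0.9]
opening: 0.265
time_s: 8.87
ee_pos: [455.9, -320.3, 37.2]
ee_rot: [[0.07, 0.998, 0.0], [0.998, -0.07, -0.0], [-0.0, 0.0, -1.0]]
ft_force: [-0.2, -0.6, 0.8]
opening: 0.26
8.87 [ 455.9 -320.3   37.2] op 0.26 F [-0.2 -0.6  0.8] tx [ 0.07   0.998 -0.   ] q6 -2.17
```

View pics/s6c.png

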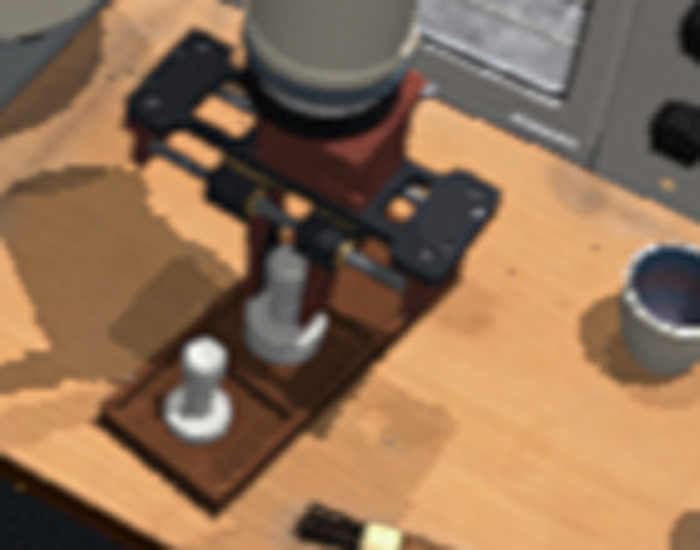

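```bash
python3 -m inch '[[[0,0,-2],[0,0,0]],[[0,0,-5],[0,0,0]],[[0,0,-9],[0,0,0]],[[1,0,-13],[0,0,0]],[[4,1,-16],[0,0,0]]]'; python3 -c "
from h import *
s=state();go([530,-90,205],86)"
```

```text
time_s: 9.33
ee_pos: [467.1, -284.5, 199.1]
ee_rot: [[0.074, 0.997, 0.001], [0.997, -0.074, -0.003], [-0.003, 0.001, -1.0]]
ft_force: [1.3, 1.5, -0.9]
opening: 0.263
9.33 [ 467.1 -284.5  199.1] op 0.263 F [ 1.3  1.5 -0.9] tx [ 0.074  0.997 -0.003] q6 -2.11
shift cm [19.86  4.84 -0.64] turn z -0.2
```

```bash
python3 -m inch '[[[4,1,-0.7],[0,0,0]],[[8,2,-0.7],[0,0,0]],[[12,3,-0.7],[0,0,0]],[[16,4,-0.7],[0,0,0]],[[19,4.8,-0.7],[0,0,0]]]'; python3 -m inch '[[[0.5,0,0],[0,0,0]],[[0.5,0,0],[0,0,0]],[[0.5,0,0],[0,0,0]],[[0.5,0,0],[0,0,0]]]';python3 -c "
from h import *
s=state();cv2.imwrite('pics/s7.png',snapshot('scene')[:,:,::-1]);crop('pics/s7.png','pics/s7c.png',180,130,340,260,5);go([530,-90,169],86)"
```

```text
time_s: 9.75
ee_pos: [529.5, -93.1, 202.7]
ee_rot: [[0.069, 0.998, -0.0], [0.998, -0.069, 0.001], [0.001, -0.0, -1.0]]
ft_force: [0.5, -0.7, -0.5]
opening: 0.258
time_s: 10.08
ee_pos: [529.2, -92.4, 202.6]
ee_rot: [[0.071, 0.997, -0.001], [0.997, -0.071, -0.0], [-0.001, -0.001, -1.0]]
ft_force: [0.2, -0.3, -0.0]
opening: 0.263
10.08 [529.2 -92.4 202.6] op 0.263 F [ 0.2 -0.3 -0. ] tx [ 0.071  0.997 -0.001] q6 -1.74
shift cm [0.26 0.06 3.36] turn z -0.1
```

View pics/s7c.png

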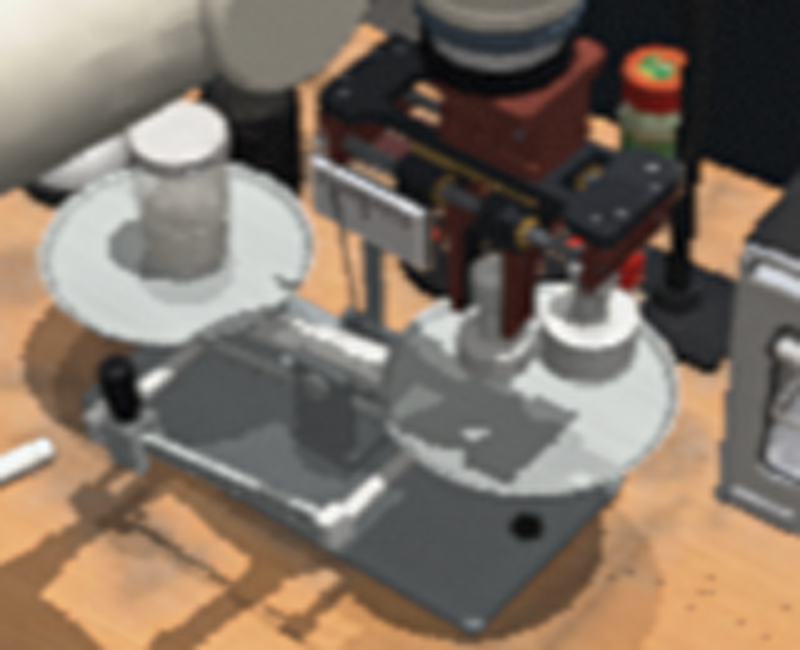

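```bash
python3 -m inch '[[[0.2,0,1.2],[0,0,0]],[[0.2,0,2.4],[0,0,0]],[[0.2,0,3.2],[0,0,0]],[[0.2,0,3.6],[0,0,0]],[[0.2,0,3.9],[0,0,0]]]';python3 -m inch '[[[0,0,0.1],[0,0,0]],[[0,0,0.1],[0,0,0]],[[0,0,0.1],[0,0,0]]]'
```

```text
time_s: 10.55
ee_pos: [529.1, -89.3, 162.1]
ee_rot: [[0.07, 0.998, -0.002], [0.998, -0.07, 0.0], [0.0, -0.002, -1.0]]
ft_force: [0.6, -0.5, -1.3]
opening: 0.265
time_s: 10.8
ee_pos: [529.9, -89.1, 163.2]
ee_rot: [[0.07, 0.998, 0.001], [0.998, -0.07, -0.0], [-0.0, 0.001, -1.0]]
ft_force: [-0.8, -0.0, -0.9]
opening: 0.262
```

```bash
python3 -m inch '[[[0,0,0.15],[0,0,0]],[[0,0,0.3],[0,0,0]],[[0,0,0.3],[0,0,0]]]';python3 -m inch '[[[0,0,0],[0,0,0]],[[0,0,0],[0,0,0]],[[0,0,0],[0,0,0]],[[0,0,0],[0,0,0]]]' -0.2; python3 -m inch '[[[0,0,-3],[0,0,0]],[[0,0,-6],[0,0,0]],[[0,0,-10],[0,0,0]],[[-1,-3,-13],[0,0,0]],[[-3,-7,-13],[0,0,0]]]'; python3 -m inch '[[[-4,-2,0],[0,0,0]],[[-8,-4,0],[0,0,0]],[[-8,-4,0],[0,0,0]],[[-8,-4,0],[0,0,0]],[[-8,-4,0],[0,0,0]]]'; python3 -c "
from h import *
s=state();cv2.imwrite('pics/s8.png',snapshot('scene')[:,:,::-1]);crop('pics/s8.png','pics/s8c.png',180,130,340,260,5)
cv2.imwrite('pics/w8.png',snapshot('wrist')[:,:,::-1])"
```

```text
time_s: 11.05
ee_pos: [529.8, -89.1, 159.7]
ee_rot: [[0.07, 0.998, 0.0], [0.998, -0.07, -0.0], [-0.0, 0.0, -1.0]]
ft_force: [0.6, 0.3, -1.5]
opening: 0.267
time_s: 11.38
ee_pos: [529.8, -89.2, 160.0]
ee_rot: [[0.07, 0.998, 0.0], [0.998, -0.07, -0.0], [-0.0, 0.0, -1.0]]
ft_force: [0.0, -0.2, 0.8]
opening: 0.398
time_s: 11.8
ee_pos: [463.5, -112.0, 295.4]
ee_rot: [[0.067, 0.998, 0.008], [0.998, -0.067, -0.002], [-0.001, 0.008, -1.0]]
ft_force: [0.1, -0.1, 2.2]
opening: 0.403
time_s: 12.22
ee_pos: [416.6, -189.4, 289.7]
ee_rot: [[0.071, 0.997, 0.001], [0.997, -0.071, 0.0], [0.001, 0.0, -1.0]]
ft_force: [0.8, -0.1, -0.5]
opening: 0.402
12.22 [ 416.6 -189.4  289.7] op 0.402 F [ 0.8 -0.1 -0.5] tx [0.071 0.997 0.001] q6 -2.0
```

View pics/s8c.png

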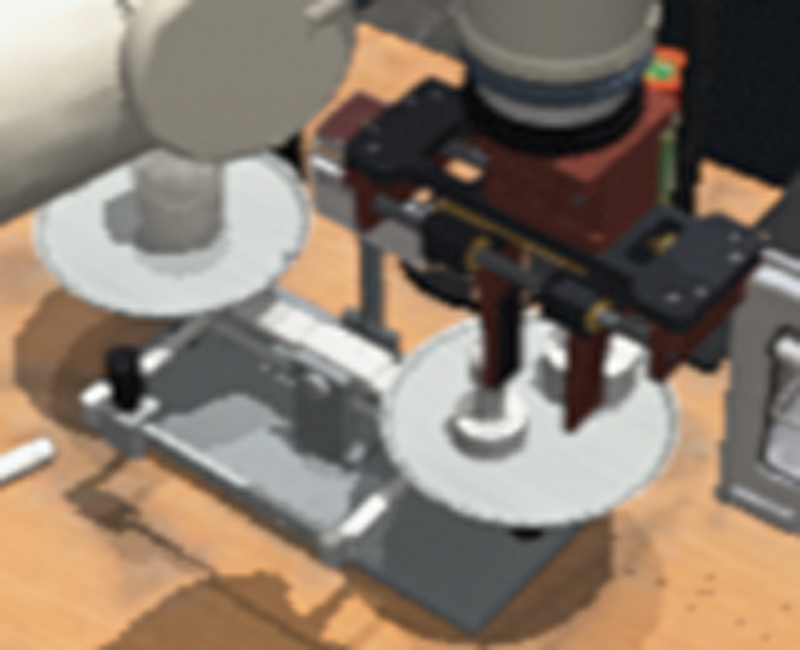

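View pics/w8.png

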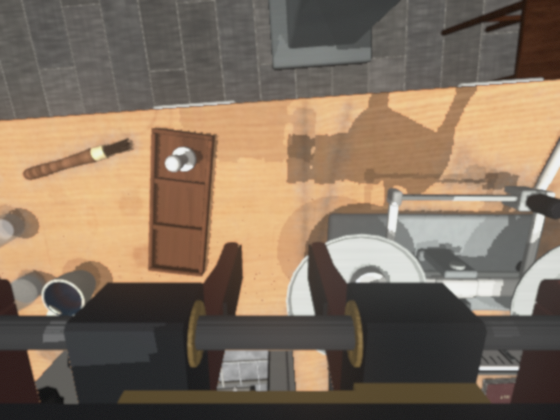

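```bash
python3 -c "
from h import *
cv2.imwrite('pics/s9.png',snapshot('scene')[:,:,::-1]);crop('pics/s9.png','pics/s9c.png',180,130,340,260,5)
for z in (97,105,110,115,118,122,126,130,134,139): print(z,onz('scene',180+530/5,130+421/5,z).round(0),onz('scene',180+172/5,130+233/5,z).round(0))
s=state();go([452,70,200],86)"
```

```text
97 [566. -98.  97.] [582. 164.  97.]
105 [ 559. -102.  105.] [575. 158. 105.]
110 [ 555. -104.  110.] [571. 154. 110.]
115 [ 551. -107.  115.] [566. 151. 115.]
118 [ 548. -108.  118.] [564. 148. 118.]
122 [ 545. -110.  122.] [560. 145. 122.]
126 [ 541. -112.  126.] [557. 142. 126.]
130 [ 538. -114.  130.] [553. 139. 130.]
134 [ 535. -116.  134.] [550. 136. 134.]
139 [ 530. -118.  139.] [546. 132. 139.]
12.37 [ 417.2 -188.4  289.4] op 0.399 F [ 0.4 -0.2  0.3] tx [0.068 0.998 0.001] q6 -2.0
shift cm [26.01  1.72  8.96] turn z 0.1
```

View pics/s9c.png

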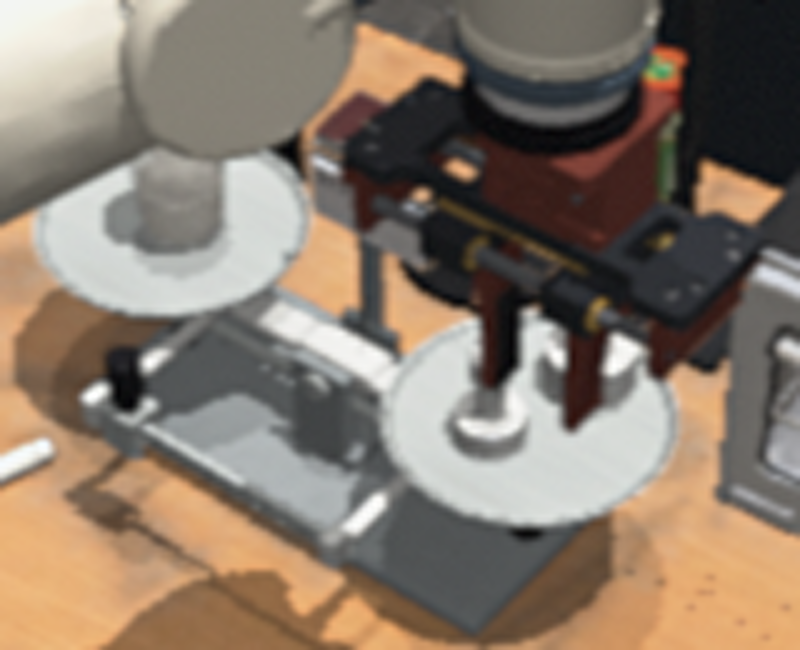

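```bash
python3 -c "
from h import *
s=dict(ctrl.read_state());R=np.array(s['ee_rot'])
from scipy.spatial.transform import Rotation as Ro
for sg in (25,35):
  for p in ([500,25,260],[480,25,250],[450,25,240]):
    R2=R@Ro.from_rotvec(np.radians([sg,0,0])).as_matrix()
    f=dict(s,ee_rot=R2,ee_pos=p)
    print(sg,p,R2[:,2].round(2),np.round(proj('wrist',[586,25,195],f)),np.round(proj('wrist',[586,25,150],f)),np.round(proj('wrist',[586,60,195],f)),np.round(proj('wrist',[452,84,120],f)))
go([500,25,265])
"
```

```text
25 [500, 25, 260] [-0.42  0.03 -0.91] [282. 388.] [281. 367.] [332. 384.] [330. 210.]
25 [480, 25, 250] [-0.42  0.03 -0.91] [284. 426.] [283. 398.] [338. 422.] [334. 229.]
25 [450, 25, 240] [-0.42  0.03 -0.91] [288. 488.] [286. 447.] [346. 484.] [339. 260.]
35 [500, 25, 260] [-0.57  0.04 -0.82] [283. 414.] [281. 399.] [337. 410.] [330. 236.]
35 [480, 25, 250] [-0.57  0.04 -0.82] [285. 457.] [283. 433.] [344. 452.] [334. 253.]
35 [450, 25, 240] [-0.57  0.04 -0.82] [290. 531.] [287. 490.] [356. 525.] [340. 284.]
shift cm [21.85  6.81  2.45] turn z None
```

```bash
python3 -c "
from h import *
s=dict(ctrl.read_state());R=np.array(s['ee_rot'])
from scipy.spatial.transform import Rotation as Ro
for sg in (-20,-28,-35):
  for p in ([540,25,280],[520,25,265],[500,25,260],[480,25,250],[450,25,240],[430,25,240]):
    R2=R@Ro.from_rotvec(np.radians([sg,0,0])).as_matrix()
    f=dict(s,ee_rot=R2,ee_pos=p)
    print(sg,p,R2[:,2].round(2),np.round(proj('wrist',[586,25,195],f)),np.round(proj('wrist',[586,25,150],f)),np.round(proj('wrist',[586,60,195],f)),np.round(proj('wrist',[452,84,120],f)))
"
```

```text
-20 [540, 25, 280] [ 0.34 -0.02 -0.94] [278. 229.] [277. 199.] [320. 227.] [342.  29.]
-20 [520, 25, 265] [ 0.34 -0.02 -0.94] [279. 259.] [279. 225.] [322. 257.] [344.  61.]
-20 [500, 25, 260] [ 0.34 -0.02 -0.94] [281. 280.] [280. 245.] [322. 278.] [344.  90.]
-20 [480, 25, 250] [ 0.34 -0.02 -0.94] [282. 305.] [281. 267.] [323. 303.] [345. 119.]
-20 [450, 25, 240] [ 0.34 -0.02 -0.94] [284. 335.] [283. 295.] [323. 334.] [345. 158.]
-20 [430, 25, 240] [ 0.34 -0.02 -0.94] [285. 348.] [284. 308.] [323. 346.] [343. 179.]
-28 [540, 25, 280] [ 0.47 -0.03 -0.88] [278. 213.] [277. 179.] [320. 211.] [350.  -3.]
-28 [520, 25, 265] [ 0.47 -0.03 -0.88] [279. 243.] [279. 206.] [321. 241.] [351.  35.]
-28 [500, 25, 260] [ 0.47 -0.03 -0.88] [281. 262.] [280. 225.] [321. 261.] [349.  66.]
-28 [480, 25, 250] [ 0.47 -0.03 -0.88] [282. 285.] [281. 246.] [322. 284.] [349.  98.]
-28 [450, 25, 240] [ 0.47 -0.03 -0.88] [284. 313.] [283. 272.] [322. 311.] [348. 140.]
-28 [430, 25, 240] [ 0.47 -0.03 -0.88] [285. 323.] [284. 283.] [321. 322.] [346. 160.]
-35 [540, 25, 280] [ 0.57 -0.04 -0.82] [278. 199.] [278. 162.] [321. 197.] [358. -33.]
-35 [520, 25, 265] [ 0.57 -0.04 -0.82] [279. 229.] [279. 189.] [322. 227.] [357.  11.]
-35 [500, 25, 260] [ 0.57 -0.04 -0.82] [281. 247.] [280. 207.] [321. 245.] [355.  46.]
-35 [480, 25, 250] [ 0.57 -0.04 -0.82] [282. 269.] [281. 228.] [321. 267.] [354.  80.]
-35 [450, 25, 240] [ 0.57 -0.04 -0.82] [284. 293.] [283. 253.] [321. 292.] [351. 124.]
-35 [430, 25, 240] [ 0.57 -0.04 -0.82] [285. 302.] [284. 263.] [320. 301.] [348. 144.]
```

```bash
python3 -m inch '[[[4,1,0.5],[0,0,0]],[[8,2.5,1],[-7,0,0]],[[12,4,1.5],[-14,0,0]],[[16,5,2],[-21,0,0]],[[20,5.5,3],[-28,0,0]]]' 1; python3 -c "
from h import *
s=state();print(np.round(s['ee_rot'],3).tolist());go([490,25,255])
"
```

```text
time_s: 12.78
ee_pos: [486.2, 6.7, 261.9]
ee_rot: [[0.068, 0.877, 0.476], [0.998, -0.061, -0.03], [0.003, 0.477, -0.879]]
ft_force: [0.6, 1.3, -0.0]
opening: 0.739
12.78 [486.2   6.7 261.9] op 0.739 F [ 0.6  1.3 -0. ] tx [0.068 0.998 0.003] q6 -1.55
[[0.068, 0.877, 0.476], [0.998, -0.061, -0.03], [0.003, 0.477, -0.879]]
shift cm [ 1.85 -0.11  0.73] turn z None
```

```bash
python3 -m inch '[[[1.8,0,0],[0,0,0]],[[1.8,0,0],[0,0,0]],[[1.8,0,0],[0,0,0]],[[1.8,0,0],[0,0,0]]]' 1; python3 -c "
from h import *
s=state();cv2.imwrite('pics/w10.png',snapshot('wrist')[:,:,::-1]);cv2.imwrite('pics/s10.png',snapshot('scene')[:,:,::-1]);
crop('pics/w10.png','pics/w10c.png',200,170,340,310,5)
crop('pics/s10.png','pics/s10c.png',180,130,340,260,5)
"
```

```text
time_s: 13.12
ee_pos: [486.7, 22.1, 261.7]
ee_rot: [[0.069, 0.88, 0.469], [0.998, -0.06, -0.033], [-0.0, 0.471, -0.882]]
ft_force: [-0.4, -0.4, 0.0]
opening: 0.992
13.12 [486.7  22.1 261.7] op 0.992 F [-0.4 -0.4  0. ] tx [ 0.069  0.998 -0.   ] q6 -1.51
```

View pics/w10.png

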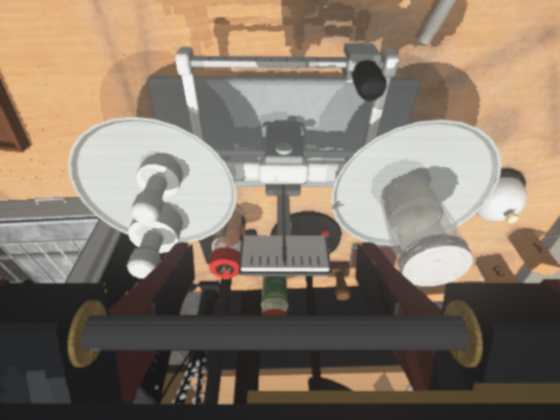

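View pics/w10c.png

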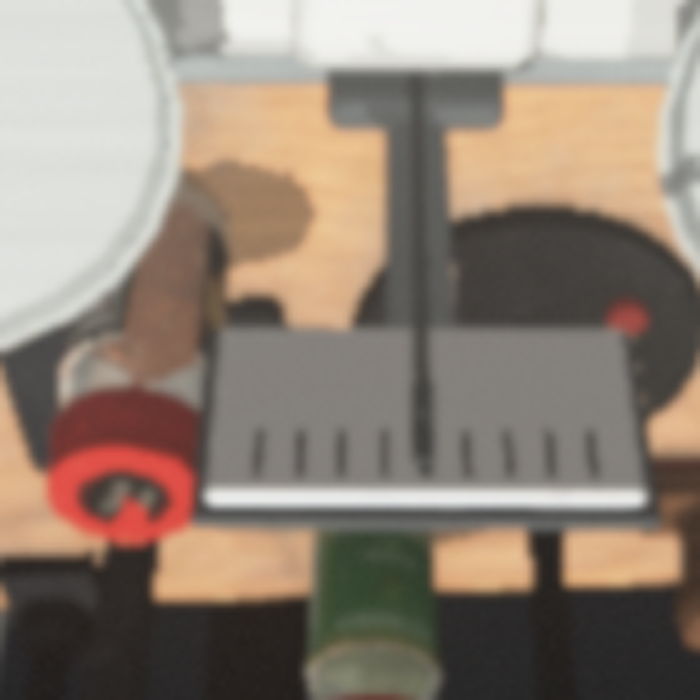

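View pics/s10c.png

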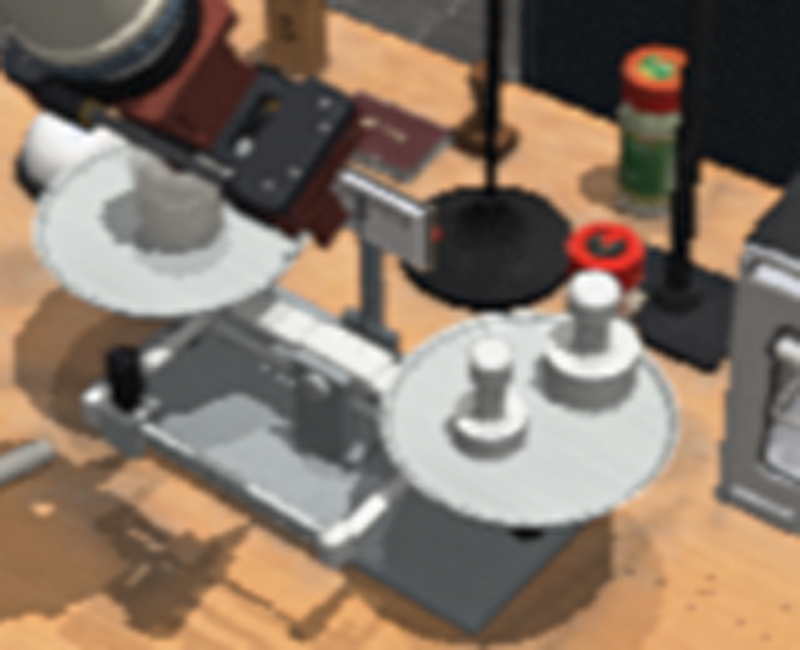

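```bash
python3 -m inch '[[[0.9,2,2],[0,0,0]],[[0.9,4.4,3.2],[0,0,0]],[[0.9,4.4,3.2],[0,0,0]],[[0.9,4.4,3.2],[0,0,0]],[[0.9,4.4,3.2],[0,0,0]]]' 1; python3 -c "
from h import *
s=state();cv2.imwrite('pics/w11.png',snapshot('wrist')[:,:,::-1])
crop('pics/w11.png','pics/w11c.png',210,130,340,240,6)
"
```

```text
time_s: 13.63
ee_pos: [540.6, 26.0, 252.8]
ee_rot: [[0.072, 0.881, 0.467], [0.997, -0.063, -0.034], [-0.0, 0.469, -0.883]]
ft_force: [-0.2, 0.2, -0.4]
opening: 1.004
13.63 [540.6  26.  252.8] op 1.004 F [-0.2  0.2 -0.4] tx [ 0.072  0.997 -0.   ] q6 -1.49
```

View pics/w11c.png

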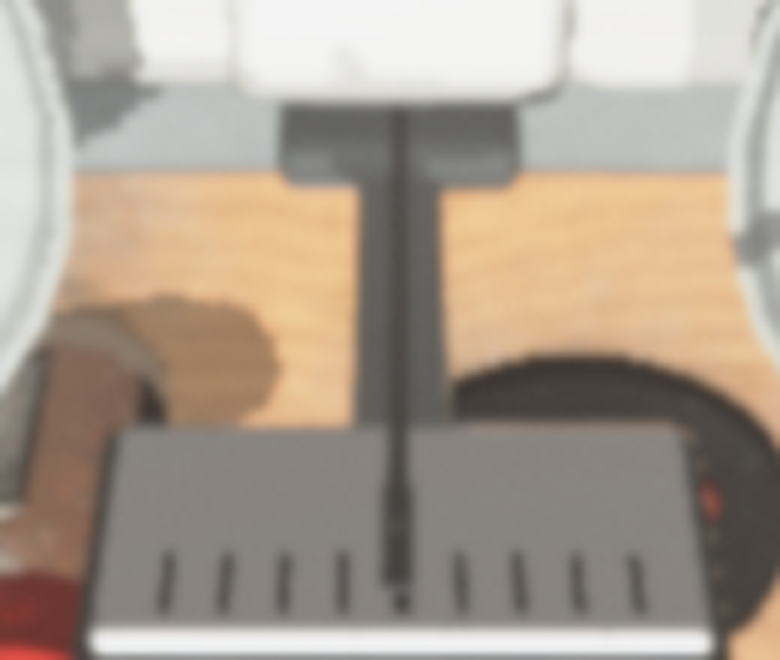

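View pics/w11.png

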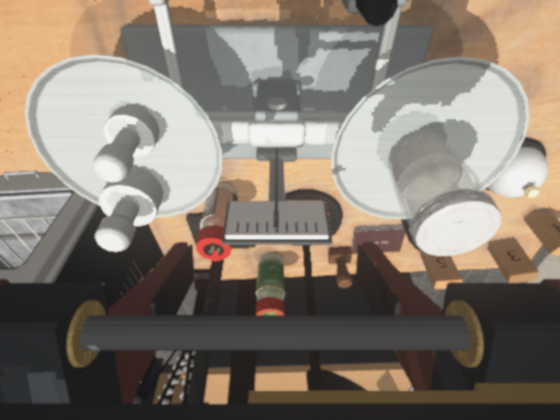

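```bash
python3 -c "
from h import *
crop('pics/w10.png','pics/w10d.png',320,30,420,110,7)
for y in (0,65,-65): print(np.array([562,25])+np.array([-115*.9976+y*.07, 115*.07+y*.9976]))
"
```

```text
[447.276  33.05 ]
[451.826  97.894]
[442.726 -31.794]
```

View pics/w10d.png

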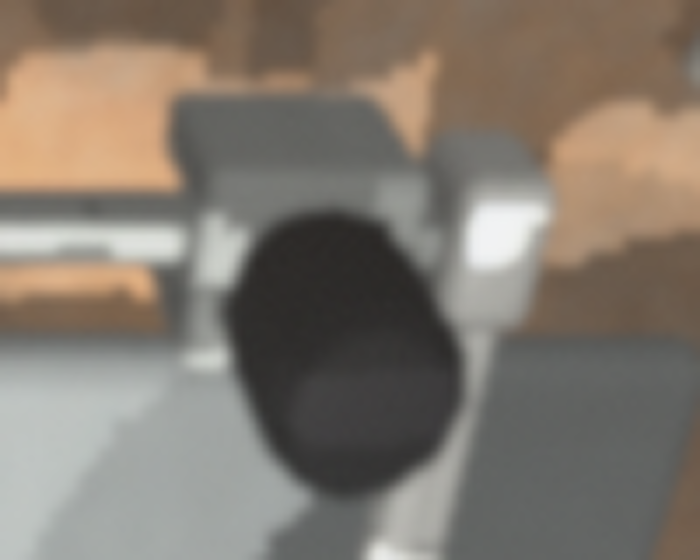

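```bash
python3 -c "
from h import *
s=dict(ee_pos=[486.7,22.1,261.7],ee_rot=[[0.069, 0.88, 0.469], [0.998, -0.06, -0.033], [-0.0, 0.471, -0.882]])
print(onz('wrist',320+375/7,30+415/7,136,s),onz('wrist',320+300/7,30+165/7,98,s),onz('wrist',320+505/7,30+165/7,98,s))
print(onz('wrist',200+424/5,170+470/5,195,s))
for a,b in((70,183),(236,183),(333,190),(500,190)): print(onz('wrist',a,b,118,s))
print('scene',onz('scene',180+124/5,130+353/5,136))
go([451.5,92,190])
"
```

```text
[451.10535546  97.60089954 136.        ] [438.64149468  95.6417403   98.        ] [440.20297678 118.71339394  98.        ]
[578.24329543  25.51470832 195.        ]
[ 534.97378824 -183.72571864  118.        ]
[546.03420722 -19.73292394 118.        ]
[561.60939912  76.55640992 118.        ]
[572.93833977 244.57425932 118.        ]
scene [455.20708704  95.99102    136.        ]
shift cm [  5.93 -11.21   1.2 ] turn z None
```

```bash
python3 -m inch '[[[1,-3,0.5],[5,0,0]],[[2.5,-6,0.5],[12,0,0]],[[4,-9,1],[19,0,0]],[[6,-11,1.2],[26,0,0]],[[6.4,-11.2,1.2],[28,0,0]]]' 0; python3 -m inch '[[[0,0,0],[0,0,0]],[[0,0,0],[0,0,0]],[[0,0,0],[0,0,0]]]'; python3 -c "
from h import *
s=state();print(np.round(s['ee_rot'],3).tolist());cv2.imwrite('pics/w12.png',snapshot('wrist')[:,:,::-1]);print(proj('wrist',[452,96.5,136],s));go([452,96.5,150],86)"
```

```text
time_s: 14.1
ee_pos: [450.0, 99.1, 188.3]
ee_rot: [[0.069, 0.998, -0.008], [0.998, -0.069, 0.001], [0.0, -0.008, -1.0]]
ft_force: [-0.1, -1.0, -0.6]
opening: 0.658
time_s: 14.35
ee_pos: [452.1, 96.9, 190.5]
ee_rot: [[0.07, 0.998, 0.003], [0.998, -0.07, -0.0], [0.0, 0.003, -1.0]]
ft_force: [0.1, 0.6, 0.4]
opening: 0.501
14.35 [452.1  96.9 190.5] op 0.501 F [0.1 0.6 0.4] tx [0.07  0.998 0.   ] q6 -1.36
[[0.07, 0.998, 0.003], [0.998, -0.07, -0.0], [0.0, 0.003, -1.0]]
(np.float64(273.2068014202159), np.float64(228.70299591654563))
shift cm [-0.04 -0.01  4.06] turn z -0.0
```

View pics/w12.png

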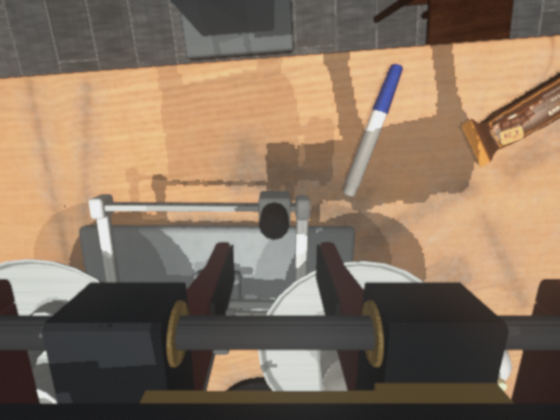

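```bash
python3 -m inch '[[[0,-0.1,2.5],[0,0,0]],[[0,-0.1,5],[0,0,0]],[[0,-0.1,7],[0,0,0]],[[0,-0.1,7.8],[0,0,0]],[[0,-0.1,8],[0,0,0]]]' 0; python3 -m inch '[[[0,0,0],[0,0,0]],[[0,0,0],[0,0,0]],[[0,0,0],[0,0,0]]]'; python3 -m inch '[[[0,0,0],[0,0,0]],[[0,0,0],[0,0,0]],[[0,0,0],[0,0,0]],[[0,0,0],[0,0,0]],[[0,0,0],[0,0,0]]]' -0.4; python3 -c "
from h import *
s=state();cv2.imwrite('pics/w13.png',snapshot('wrist')[:,:,::-1])"
```

```text
time_s: 14.82
ee_pos: [450.0, 97.0, 108.3]
ee_rot: [[0.071, 0.998, -0.001], [0.998, -0.071, -0.0], [-0.0, -0.001, -1.0]]
ft_force: [-0.1, 0.4, 0.2]
opening: 0.502
time_s: 15.07
ee_pos: [451.7, 97.6, 111.3]
ee_rot: [[0.07, 0.998, 0.003], [0.998, -0.07, 0.0], [0.001, 0.003, -1.0]]
ft_force: [0.0, 0.1, -0.1]
opening: 0.499
time_s: 15.48
ee_pos: [450.9, 97.6, 109.5]
ee_rot: [[0.07, 0.998, 0.0], [0.998, -0.07, 0.0], [0.0, 0.0, -1.0]]
ft_force: [0.5, -0.2, 0.3]
opening: 0.301
15.48 [450.9  97.6 109.5] op 0.301 F [ 0.5 -0.2  0.3] tx [0.07  0.998 0.   ] q6 -1.36
```

View pics/w13.png

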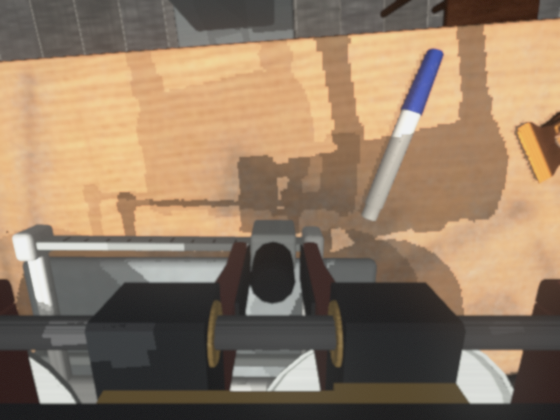

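```bash
python3 -m inch '[[[0,0,0],[0,0,0]],[[0,0,0],[0,0,0]],[[0,0,0],[0,0,0]]]' -0.55; python3 -m inch '[[[0.1,0,0],[0,0,0]],[[0.2,0,0],[0,0,0]],[[0.2,0,0],[0,0,0]],[[0.2,0,0],[0,0,0]]]'
```

```text
time_s: 15.78
ee_pos: [450.9, 97.5, 109.2]
ee_rot: [[0.07, 0.998, -0.0], [0.998, -0.07, -0.0], [-0.0, -0.0, -1.0]]
ft_force: [0.9, -0.4, -1.5]
opening: 0.243
time_s: 16.12
ee_pos: [451.0, 99.4, 109.3]
ee_rot: [[0.07, 0.998, -0.0], [0.998, -0.07, -0.0], [-0.0, -0.0, -1.0]]
ft_force: [0.7, -1.8, -1.8]
opening: 0.242
```

```bash
python3 -m inch '[[[0.1,0,0],[0,0,0]],[[0.1,0,0],[0,0,0]],[[0.1,0,0],[0,0,0]]]'; python3 -m inch '[[[0,0,0],[0,0,0]],[[0,0,0],[0,0,0]],[[0,0,0],[0,0,0]]]' 0;  python3 -m inch '[[[0,0,-3],[0,0,0]],[[0,0,-7],[0,0,0]],[[-1,0,-11],[0,0,0]],[[-4,1,-13],[0,0,0]],[[-7,2,-14],[0,0,0]]]' 0.5; python3 -c "
from h import *
state();go([491,29,260],86)"
```

```text
time_s: 16.37
ee_pos: [451.0, 99.6, 109.1]
ee_rot: [[0.071, 0.998, -0.001], [0.998, -0.071, -0.002], [-0.002, -0.0, -1.0]]
ft_force: [0.9, -4.5, -1.6]
opening: 0.244
time_s: 16.62
ee_pos: [451.2, 101.0, 109.7]
ee_rot: [[0.07, 0.998, 0.0], [0.998, -0.07, 0.001], [0.001, 0.0, -1.0]]
ft_force: [1.5, 0.9, -0.2]
opening: 0.432
time_s: 17.03
ee_pos: [467.2, 29.7, 254.6]
ee_rot: [[0.066, 0.998, 0.008], [0.998, -0.066, 0.001], [0.001, 0.008, -1.0]]
ft_force: [1.0, 0.2, 0.1]
opening: 0.748
17.03 [467.2  29.7 254.6] op 0.748 F [1.  0.2 0.1] tx [0.066 0.998 0.001] q6 -1.51
shift cm [ 0.09  2.39 -0.52] turn z 0.2
```

```bash
python3 -m inch '[[[-0.2,2,0],[-7,0,0]],[[-0.4,4,0],[-14,0,0]],[[-0.6,6,0],[-21,0,0]],[[-0.8,7.3,0.2],[-28,0,0]],[[-0.8,7.3,0.2],[-28,0,0]]]' 1; python3 -m inch '[[[0,0,0],[0,0,0]],[[0,0,0],[0,0,0]],[[0,0,0],[0,0,0]],[[0,0,0],[0,0,0]],[[0,0,0],[0,0,0]]]' 1; python3 -c "
from h import *
s=state();cv2.imwrite('pics/w14.png',snapshot('wrist')[:,:,::-1])
crop('pics/w14.png','pics/w14c.png',210,130,340,240,6)
"
```

```text
time_s: 17.45
ee_pos: [536.5, 16.4, 243.1]
ee_rot: [[0.07, 0.881, 0.467], [0.998, -0.062, -0.032], [0.0, 0.468, -0.884]]
ft_force: [-1.1, -0.7, -1.3]
opening: 0.994
time_s: 17.87
ee_pos: [539.0, 16.3, 248.4]
ee_rot: [[0.07, 0.881, 0.468], [0.998, -0.062, -0.033], [0.0, 0.469, -0.883]]
ft_force: [-0.4, -0.7, 0.3]
opening: 1.002
17.87 [539.   16.3 248.4] op 1.002 F [-0.4 -0.7  0.3] tx [0.07  0.998 0.   ] q6 -1.52
```

View pics/w14c.png

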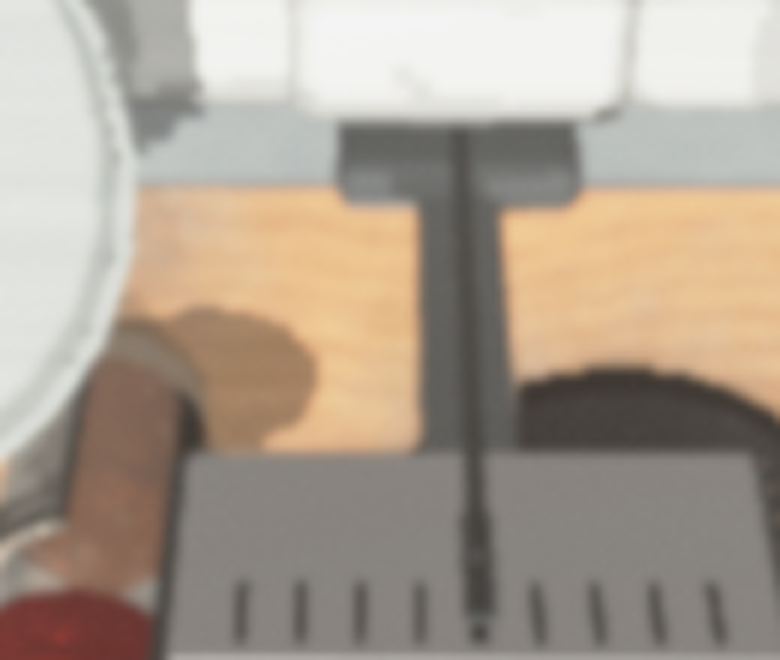

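```bash
python3 -m inch '[[[1.1,0,0],[0,0,0]],[[1.1,-0.4,0],[0,0,0]],[[1.1,-0.4,0],[0,0,0]],[[1.1,-0.4,0],[0,0,0]],[[1.1,-0.4,0],[0,0,0]]]' 1; python3 -c "
from h import *
s=state();cv2.imwrite('pics/w15.png',snapshot('wrist')[:,:,::-1])
crop('pics/w15.png','pics/w15c.png',220,180,330,245,7)
g=cv2.imread('pics/w15.png',0).astype(float)
for r in range(222,244,2): print(r,g[r,255:300].astype(int).tolist())
"
```

```text
time_s: 18.33
ee_pos: [535.6, 27.2, 245.5]
ee_rot: [[0.07, 0.881, 0.468], [0.998, -0.062, -0.033], [-0.0, 0.469, -0.883]]
ft_force: [0.7, -0.0, -0.7]
opening: 0.999
18.33 [535.6  27.2 245.5] op 0.999 F [ 0.7 -0.  -0.7] tx [ 0.07   0.998 -0.   ] q6 -1.49
222 [132, 132, 132, 132, 133, 132, 133, 132, 132, 133, 132, 133, 132, 132, 132, 132, 131, 123, 104, 82, 73, 77, 96, 117, 128, 132, 132, 132, 132, 133, 133, 132, 133, 132, 132, 133, 132, 133, 133, 132, 132, 132, 133, 133, 132]
224 [133, 132, 132, 132, 131, 132, 132, 132, 133, 133, 132, 132, 132, 132, 132, 132, 131, 122, 100, 79, 71, 72, 91, 115, 129, 132, 133, 132, 133, 132, 134, 133, 133, 132, 132, 133, 133, 132, 132, 132, 133, 132, 133, 133, 133]
226 [132, 132, 132, 132, 132, 132, 132, 132, 132, 132, 132, 133, 133, 133, 132, 133, 131, 122, 99, 79, 73, 73, 88, 112, 127, 131, 132, 133, 132, 133, 132, 132, 132, 133, 133, 133, 132, 133, 132, 133, 132, 132, 133, 133, 133]
228 [133, 132, 133, 132, 132, 133, 133, 133, 133, 133, 133, 133, 133, 133, 132, 133, 129, 116, 96, 84, 82, 80, 87, 107, 124, 131, 132, 133, 132, 132, 132, 132, 133, 132,
[... 917 characters left out ...]
123, 104, 94, 111, 126, 132, 133]
238 [99, 94, 116, 129, 133, 133, 132, 133, 131, 121, 98, 96, 117, 130, 132, 132, 129, 117, 98, 83, 78, 80, 91, 111, 126, 132, 132, 132, 127, 112, 95, 102, 121, 131, 133, 133, 132, 132, 124, 104, 90, 105, 123, 131, 132]
240 [98, 95, 115, 128, 133, 132, 133, 133, 132, 121, 101, 99, 118, 131, 133, 133, 131, 127, 116, 100, 88, 91, 107, 122, 130, 133, 132, 131, 127, 112, 92, 97, 118, 129, 132, 133, 132, 131, 126, 110, 93, 101, 120, 130, 133]
242 [103, 103, 120, 130, 132, 133, 133, 133, 131, 123, 105, 104, 120, 130, 132, 132, 133, 131, 123, 103, 83, 86, 106, 124, 131, 132, 133, 133, 129, 116, 98, 102, 120, 130, 133, 133, 133, 132, 127, 113, 96, 101, 119, 129, 132]
```

View pics/w15c.png

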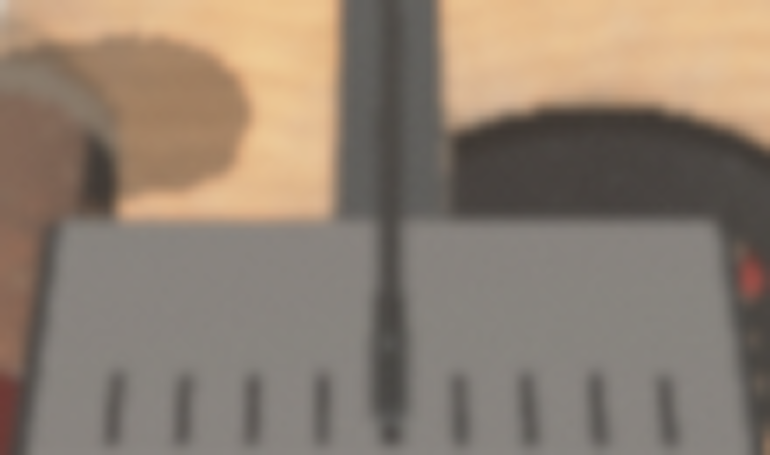

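```bash
python3 -m inch '[[[0,-3,-2],[0,0,0]],[[0,-5,-4],[0,0,0]],[[0,-7,-6],[0,0,0]],[[0,-8,-8],[0,0,0]],[[0,-8,-8],[0,0,0]]]'; python3 -m inch '[[[0,0,0],[0,0,0]],[[0,0,0],[0,0,0]],[[0,0,0],[0,0,0]],[[0,0,0],[0,0,0]],[[0,0,0],[0,0,0]]]'; python3 -c "
from h import *
s=state();cv2.imwrite('pics/w16.png',snapshot('wrist')[:,:,::-1]);cv2.imwrite('pics/s16.png',snapshot('scene')[:,:,::-1]);
crop('pics/s16.png','pics/s16c.png',120,120,420,345,2.6)"
```

```text
time_s: 18.8
ee_pos: [426.4, 35.0, 283.1]
ee_rot: [[0.07, 0.878, 0.474], [0.998, -0.062, -0.032], [0.001, 0.476, -0.88]]
ft_force: [-0.2, 0.3, 0.4]
opening: 1.003
time_s: 19.22
ee_pos: [428.0, 34.9, 277.4]
ee_rot: [[0.07, 0.882, 0.466], [0.998, -0.062, -0.033], [-0.0, 0.468, -0.884]]
ft_force: [-0.3, 0.1, -0.2]
opening: 1.006
19.22 [428.   34.9 277.4] op 1.006 F [-0.3  0.1 -0.2] tx [ 0.07   0.998 -0.   ] q6 -1.47
```

View pics/s16c.png

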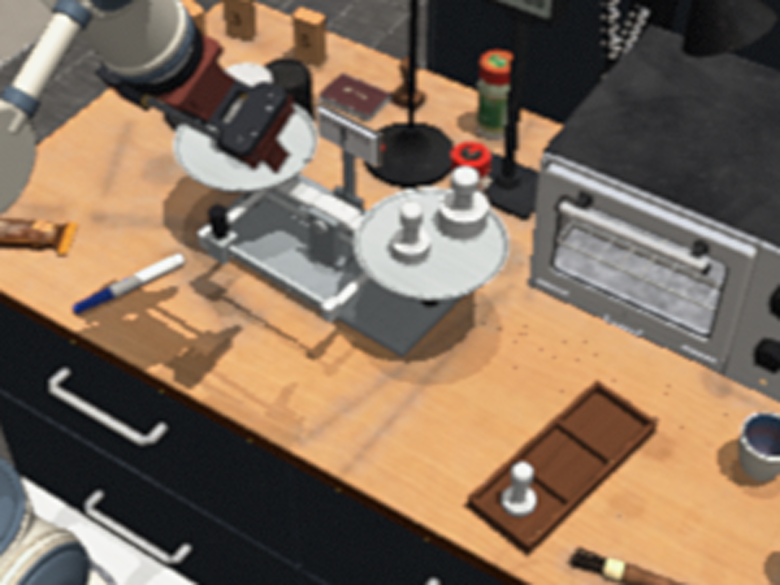

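View pics/w16.png

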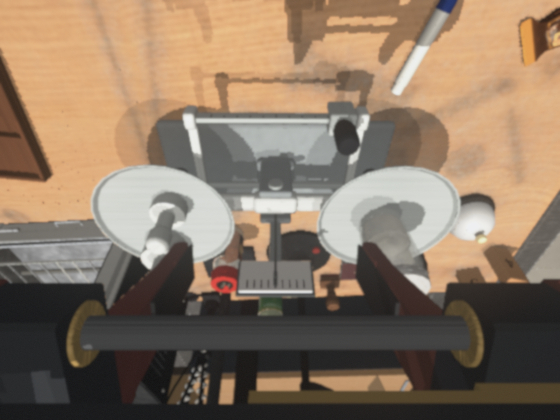

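```bash
python3 -c "
from plant import ctrl
print(ctrl.job_done())"
```

```text
the job is handed in; nothing more can be done
None
```

The jar is weighed and the job handed in at about 19 s. It comes to roughly 300 g: 200 g + 100 g on the right pan, with the rider at its zero stop.

- **What I did:** I stood the sugar jar on the left pan and moved the 100 g weight from the tray to beside the 200 g. That left the right side about 3 g heavy, so I slid the rider about 2 mm left until it reached its stop, then let go. The 50 g stayed upright in its tray compartment.
- **Level check:** In the last close wrist picture the pointer sat 0.25 px to the right-heavy side of the middle mark. That is about 0.002 rad, or 1 g right-heavy. The rider is at its end stop, so it cannot take that out.
- **At rest and clear:** The pointer was still on the middle mark in a picture about a second later. The arm was backed off with the gripper open, touching nothing. The other things on the counter that the last pictures showed were still in place.
- **Disagreements:**
  - An early estimate of pan height from the scene camera suggested about 0.04 rad right-heavy. The close dial views and equal pan sizes contradicted it, so I went by the dial.
  - The wrist camera placed objects 3–5 mm off the fixed cameras, and I corrected for that at each grasp.

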